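# Load the caster wheels into the four-well carrier

### The arm

A 6-joint arm with a two-finger parallel gripper is mounted at the origin on the work surface. World frame = base frame: x ahead of the robot, y to its left, z up, the work surface at z = 0. Lengths are in mm, angles in rad, forces in N, time in s.
With the tool pointing down it reaches from about 275 to 1000 mm from the base axis. Payload 8.4 kg.
Tool frame: the origin (TCP) lies where the fingers leave the gripper's body, on its centre line; the fingertips stand 73 mm ahead of it and the grasp point (between the pads) lies 54 mm ahead of it (grip_point_offset is the distance from the TCP to the grasp point, in mm); z points along the fingers, y is the direction in which the jaws open and shut (so a half turn about z gives the same grasp; the last joint's range is limited). The gripper opens to 85 mm and grips with 20 to 120 N. Pads are 22 mm wide; open, the fingers measure 114 mm over their backs; the gripper's body (76 mm by 85 mm) begins 54 mm behind the grasp point. The pads swing forward as they close: fully open they stand 13 mm farther back than shut.
Start: joints at [1.188, 0.353, 1.633, -0, 1.155, -0.002], TCP at [232.288, 580.233, 303.881] pointing down, gripper open.
Joint ranges: [-2.63, 2.63], [-0.92, 2.1], [0.06, 2.66], [-1.3, 4.44], [0, 2.69], [-3.02, 3.02]. Speed limits (rad/s): [2.22, 2.22, 2.79, 3.14, 3.14, 3.14].

### API

Orientations are given as [roll, pitch, yaw] about the fixed x, y, z axes, in that order (R = Rz(yaw) Ry(pitch) Rx(roll)).
In Python, from rig import sense, grab_frame, sign_off, grip_point_offset gives the robot as it stands. The module is installed in compiled form; this text tells all that it offers.
- The arm moves only by the tool drive_tool, never from a script. Its argument "targets" is one flat list of numbers, 7 for each row, row after row: the shift along the tool's x, y, z in m, then the turn, a rotation vector about the tool's x, y, z in rad, then the opening, from 0 (shut) to 1 (fully open). In form: [tx, ty, tz, wx, wy, wz, grip, tx, ty, tz, wx, wy, wz, grip, ...]. A call has 1 to 12 rows; each row is the pose to reach, as a shift and turn from the pose commanded when the call began, along the tool's axes at that moment; what a row does not reach only later rows make up. A row lasts 1/12 s, in which the tool goes at most 41.7 mm and 7.16 degrees, less where a joint would pass 70% of its speed; a pose out of reach is approached as far as the arm can. A call with a gripper value outside its range is refused whole. The fingers move at their own pace and stop on an object; "force" is the grip in N (left out, the last holds). Time passes only in rows, so rows that repeat a pose let the fingers close. It gives the time, the measured TCP pose, the force and the opening at its end, in the units of the state.
- sense(): the state, without advancing time (a new reading comes with each control period).
- grab_frame(name): name is "side" or "top" or "wrist"; returns a dict with "color" (384x512x3 uint8, blue, green, red), "vertical_fov" (degrees; the focal length in pixels is half the picture's height over the tangent of half this angle, whatever the lens; pixels are square), "cx", "cy" (the principal point, pixels), "k1" (the pictures are not rectified: a ray, as slopes to the right and down, at radius r is drawn at 1 + k1 r^2 times it, then the intrinsics apply), "world_from_camera" (4x4, takes a point from camera to world coordinates). Camera axes: x right, y down, z forward; pixel columns grow to the right and rows downward; lengths in mm; the calibration is good to about 2 mm. A picture is of the moment at which its call begins. There is no depth.
- sign_off(): hands the job in, once; it reports no verdict.
The state is a dict: "clock": time; "qpos": joint angles; "qvel": joint speeds; "joint_efforts": joint torques, N m; "eef_pos": TCP position; "tcp_rot": TCP orientation; "contact_force": force on the tool from outside, world axes, zero at the start; "wrist_torque": the same for the moment, N m; "opening": opening from 0.0 (shut) to 1.0 (fully open).
Only numpy, scipy, OpenCV 4.12 (cv2) and the standard library are available. Lean on these libraries where they do the work, as an engineer would, in place of code of your own. Each camera call takes 0.05 s, during which the arm holds its last target. There are 200 camera calls.

### The job

Fill the square wooden carrier so that each of its four wells holds one white caster wheel, lying flat and fully down in the well; one wheel is in already and two lie on the mat. The fourth stands on edge in the wooden V-block: lay it flat on the rubber mat and let go of it, then take it again around its rim to load it. Set the wheels in rather than dropping them, and leave the other things on the shelf where they are.

Things in the scene. Friction and masses are not known exactly. Their poses are not given: they have to be found in the camera images.
- carrier: Fixed square wooden carrier, 200 x 200 mm, 20 mm high, on the mat. Four round wells, 78 mm across and 12 mm deep (their floors, with a thin cork disc in the empty ones, are 8 mm above the underside), 92 mm apart in a 2 x 2 square. Origin: centre of its underside; x, y along its sides, z up. It is turned up to about 20 degrees either way.
- carrier_hole0 (a point): Centre of the mouth of one well, level with the carrier's top (12 mm above the well's floor), at x -46, y -46 mm in the carrier's frame. Any well may be the one that is already taken.
- carrier_hole1 (a point): Centre of the mouth of one well, level with the carrier's top (12 mm above the well's floor), at x -46, y 46 mm in the carrier's frame. Any well may be the one that is already taken.
- carrier_hole2 (a point): Centre of the mouth of one well, level with the carrier's top (12 mm above the well's floor), at x 46, y -46 mm in the carrier's frame. Any well may be the one that is already taken.
- carrier_hole3 (a point): Centre of the mouth of one well, level with the carrier's top (12 mm above the well's floor), at x 46, y 46 mm in the carrier's frame. Any well may be the one that is already taken.
- wheel_a: White nylon caster wheel, 66 mm in diameter, 36 mm wide, about 0.14 kg, steel bush flush with its faces. Origin at the wheel's centre; the axle runs along its own z axis. It lies flat on the mat at the start. In a well it stands 24 mm above the carrier's top.
- wheel_b: White nylon caster wheel, 66 mm in diameter, 36 mm wide, about 0.14 kg, steel bush flush with its faces. Origin at the wheel's centre; the axle runs along its own z axis. It lies flat on the mat at the start.
- wheel_c: White nylon caster wheel, 66 mm in diameter, 36 mm wide, about 0.14 kg, steel bush flush with its faces. Origin at the wheel's centre; the axle runs along its own y axis. It stands on edge in the V-block at the start, axle level, its centre 44 mm above the mat and its top 77 mm; both flat faces are free from above. Tilted more than about 30 degrees from standing it falls over onto its face by itself. Which face ends up is of no account.
- wheel_d: White nylon caster wheel, 66 mm in diameter, 36 mm wide, about 0.14 kg, steel bush flush with its faces. Origin at the wheel's centre; the axle runs along its own z axis. It lies in one of the four wells at the start and can stay there.
- v_block: Fixed wooden V-block that cradles the standing wheel. Foot 100 mm (x) by 60 mm (y), 8 mm high; two sloping cheeks 30 mm wide (y) reach 35 mm above the mat before and behind the wheel (x). The wheel's axle lies along its y. Origin: centre of its underside.
- clear_patch (a point): Point on the rubber mat (the mat's top is 4 mm above the table) in the middle of a patch about 110 mm across, which is clear at the start: room to lay a wheel down. Any other clear part of the mat serves as well.
- jar: Bystander: frosted glass canning jar with screw lid, 84 mm across, 140 mm high, to the left of the carrier. Origin: centre of underside.
- bit_case: Bystander: blue plastic hex bit case, 115 x 65 x 33 mm, to the left of the carrier, nearer the robot than the jar. Origin: centre of underside.
- brace: Bystander: galvanized corner brace, an L of two 70 mm legs, 4 mm thick and 20 mm high, lying on its edge; the legs run along its x and y from the corner at x -20, y -20 mm. Origin on its underside.
- screwdriver: Bystander: screwdriver 200 mm long, black handle, lying on the right along its x.
- tin: Bystander: plain tin, 74 mm across, 75 mm high, at the back right. Origin: centre of underside.
- offcut: Bystander: wood offcut, 50 x 150 x 30 mm, at the back. Origin: centre of underside.
- mat: Fixed rubber mat, 680 x 1100 mm, 4 mm thick, on which everything stands. Origin: centre of its underside.
Not all that is in view belongs to the job. Leave any blue or purple look-alike of the wheel_b alone.

How it is judged:
By the outcome, as a careful person would: the job done as asked, in the order asked, and still so for the second after the job is handed in, with the robot touching nothing.
It also fails if it takes over 70 s, if anything falls off the work surface, if the arm or the gripper's body presses on something with over 40 N, if the wrist force passes 120 N, or if a joint passes its speed limit or range.

## Working session

There is one attempt and no reset: what is moved stays moved. The work goes in short steps, Python scripts to look and compute and a tool call to move; the robot and the scene stay as the last step left them, time stands still between calls to the robot, and variables do not carry over. Pictures are saved under pics/ and viewed, about 8 in all and at most 12, crops included, and the job is handed in when it is done.

Besides the shell and the picture viewer there is one more tool, called after "Call:" in YAML: its name, and indented under it one key for each argument. drive_tool: Moves the arm, as the interface text tells. Its arguments: {"type":"object","properties":{"targets":{"type":"array"},"force":{"type":"number"}},"required":["targets"]}

```bash
mkdir -p pics
cat > h.py <<'E'
import numpy as np, cv2
from rig import sense, grab_frame, sign_off, grip_point_offset
def K(f):
    h,w=f["color"].shape[:2]; fl=h/2/np.tan(np.radians(f["vertical_fov"])/2)
    return np.array([[fl,0,f["cx"]],[0,fl,f["cy"]],[0,0,1.]]),np.array([f["k1"],0,0,0,0.])
def ray(f,uv):
    k,d=K(f); p=cv2.undistortPoints(np.array(uv,float).reshape(-1,1,2),k,d)[:,0]
    T=np.array(f["world_from_camera"]); return T[:3,3],np.c_[p,np.ones(len(p))]@T[:3,:3].T
def onz(f,uv,z):
    o,d=ray(f,uv); return o+d*((z-o[2])/d[:,2])[:,None]
def proj(f,P):
    k,d=K(f); T=np.linalg.inv(np.array(f["world_from_camera"])); 
    return cv2.projectPoints(np.array(P,float).reshape(-1,1,3),cv2.Rodrigues(T[:3,:3])[0],T[:3,3],k,d)[0][:,0]
E
python3 - <<'E'
from h import *
print(sense(),grip_point_offset)
for n in("top","side","wrist"):
    f=grab_frame(n); cv2.imwrite(f"pics/{n}0.png",f["color"]); print(n,f["vertical_fov"],f["k1"],np.round(f["world_from_camera"],3).tolist())
a=[cv2.imread(f"pics/{n}0.png") for n in("top","side")]
cv2.imwrite("pics/t.png",cv2.resize(a[0],(800,600)));cv2.imwrite("pics/s.png",cv2.resize(a[1],(800,600)))
E
```

```text
{'clock': 0.0, 'qpos': array([ 1.18759926e+00,  3.53624923e-01,  1.63414491e+00,  7.42077785e-06,
        1.15519337e+00, -2.40160305e-03]), 'qvel': array([-0.00130181,  0.00145194,  0.00020898,  0.00070997,  0.0013981 ,
        0.00015519]), 'joint_efforts': array([-1.48863724e-03, -6.05270863e+01, -3.42050850e+01, -1.02168381e-04,
        9.53114679e-03, -1.50808586e-05]), 'eef_pos': array([232.1443075 , 579.87926594, 303.17150664]), 'tcp_rot': array([-3.14022213e+00, -1.00764338e-05,  2.76079418e+00]), 'contact_force': array([0.13555486, 0.06699687, 0.36725886]), 'wrist_torque': array([-0.03514005,  0.01568561, -0.00603389]), 'opening': 1.0092409514995793} 53.900000000000006
top 44.64297576653655 0.05383819415710429 [[0.006, -0.983, 0.183, 181.444], [-1.0, -0.007, -0.006, -75.109], [0.007, -0.183, -0.983, 1629.32], [0.0, 0.0, 0.0, 1.0]]
side 51.99932101293572 -0.13269040084265596 [[-0.999, -0.02, 0.036, 432.193], [-0.04, 0.717, -0.696, 758.813], [-0.012, -0.697, -0.717, 975.714], [0.0, 0.0, 0.0, 1.0]]
wrist 60.14920807640795 -0.07335839098573466 [[0.373, 0.878, 0.301, 154.302], [0.928, -0.352, -0.122, 611.464], [-0.001, 0.325, -0.946, 373.921], [0.0, 0.0, 0.0, 1.0]]
```

View pics/t.png

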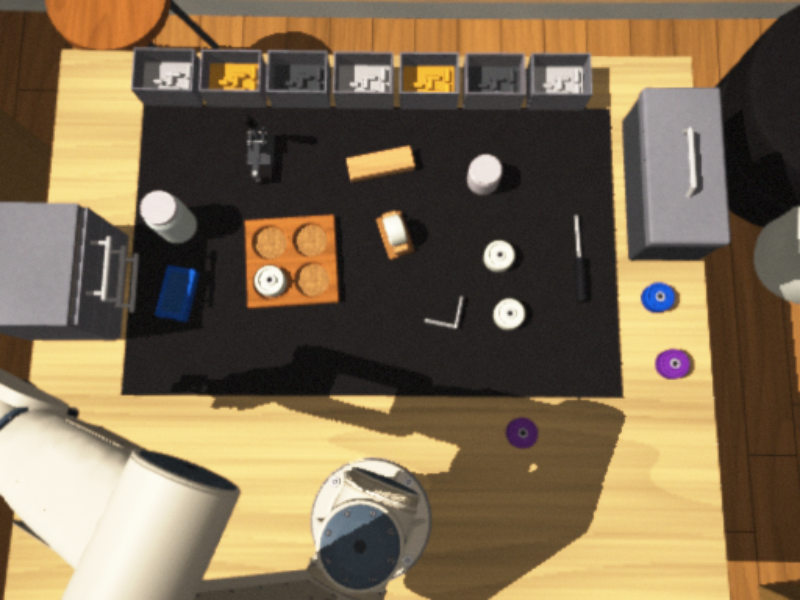

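View pics/s.png

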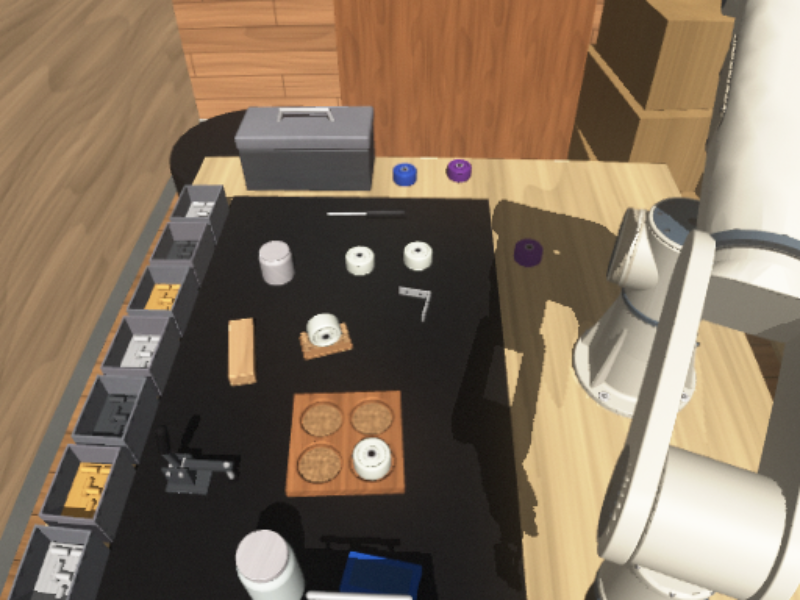

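The top view (800x600) shows the carrier around (292,261) with a wheel in its well at (270,280). Wheels lie flat at (500,255) and (509,313), and the standing wheel is at (396,229). Next I'll measure these in both views.

```bash
cat > m.py <<'E'
from h import *
def blobs(m,lo):
    n,l,s,c=cv2.connectedComponentsWithStats(m.astype(np.uint8))
    return [(l==i).astype(np.uint8) for i in range(1,n) if s[i,4]>lo]
def hull(b): return cv2.convexHull(max(cv2.findContours(b,0,1)[0],key=cv2.contourArea))
def cen(h):
    m=cv2.moments(h); return np.array([m["m10"],m["m01"]])/m["m00"]
def masks(f):
    h=cv2.cvtColor(f["color"],cv2.COLOR_BGR2HSV).astype(int)
    return (h[...,2]>120)&(h[...,1]<70),(h[...,1]>90)&(h[...,2]>60)&((h[...,0]<22)|(h[...,0]>170))
E
python3 - <<'E'
from m import *
C={}
for n in("top","side"):
    f=grab_frame(n); w,o=masks(f)
    for name,m,z,lo in(("white",w,22,60),("orange",o,14,150)):
        for b in blobs(m,lo):
            hu=hull(b); c=cen(hu); P=onz(f,[c],z)[0]
            if not(350<P[0]<800 and -500<P[1]<330): continue
            if name=="white" and cv2.contourArea(hu)>1500: continue
            r=cv2.minAreaRect(onz(f,hu[:,0],24)[:,:2].astype(np.float32))
            print(n,name,c.round(1),"P",P.round(1),"P48",onz(f,[c],48)[0].round(1),"rect",np.round(r[1],0),round(r[2],1),[np.round(p).tolist() for p in cv2.boxPoints(r)] if name=="orange" else "")
E
```

```text
top white [309.  110.1] P [ 771.9 -246.8   22. ] P48 [ 762.3 -244.    48. ] rect [70. 93.] 46.1 
top white [252.3 146.7] P [634.1 -43.8  22. ] P48 [626.7 -44.3  48. ] rect [66. 42.] 19.4 
top white [369.3 151.8] P [ 618.1 -458.8   22. ] P48 [ 611.  -452.6   48. ] rect [95.  8.] 2.0 
top white [318.6 163.3] P [ 574.9 -278.6   22. ] P48 [ 568.5 -275.3   48. ] rect [67. 69.] 89.4 
top white [172. 179.] P [514.4 235.8  22. ] P48 [509.  230.8  48. ] rect [65. 63.] 2.2 
top white [286.  201.2] P [ 438.6 -163.1   22. ] P48 [ 434.4 -161.7   48. ] rect [72. 70.] 79.0 
top white [325.3 200.6] P [ 441.8 -299.9   22. ] P48 [ 437.6 -296.3   48. ] rect [64. 68.] 44.5 
top orange [282.4 197. ] P [ 454.6 -150.8   14. ] P48 [ 448.9 -149.2   48. ] rect [1748. 1308.] 89.8 [[-156.0, -938.0], [1152.0, -942.0], [1157.0, 806.0], [-151.0, 810.0]]
top orange [243.  104.1] P [795.5  -8.3  14. ] P48 [782.6  -9.7  48. ] rect [ 64. 157.] 12.0 [[745.0, 61.0], [777.0, -92.0], [840.0, -79.0], [807.0, 75.0]]
top orange [251.7 149.5] P [625.9 -41.7  14. ] P48 [616.5 -42.4  48. ] rect [111.  62.] 18.6 [[561.0, -30.0],
[... 719 characters left out ...]
5.7  22. ] P48 [509.5 240.2  48. ] rect [65. 80.] 2.8 
side orange [219.3 176.4] P [ 608.5 -235.4   14. ] P48 [ 602.3 -200.3   48. ] rect [2637. 3596.] 88.0 [[-948.0, -2135.0], [2646.0, -2262.0], [2739.0, 374.0], [-855.0, 500.0]]
side orange [154.5 225.1] P [792.7  -8.4  14. ] P48 [780.   18.8  48. ] rect [ 54. 176.] 13.8 [[744.0, 73.0], [786.0, -98.0], [838.0, -85.0], [796.0, 86.0]]
side orange [207.8 218.1] P [625.9 -43.2  14. ] P48 [619.  -14.9  48. ] rect [103.  76.] 19.3 [[562.0, -17.0], [588.0, -89.0], [684.0, -55.0], [659.0, 17.0]]
side orange [221.2 284. ] P [559.7 194.7  14. ] P48 [555.2 214.6  48. ] rect [204. 214.] 4.3 [[450.0, 292.0], [466.0, 78.0], [670.0, 94.0], [653.0, 307.0]]
```

```bash
cat > go.py <<'E'
# usage: go.py x y z yawdeg [tiltdeg] [...5 each] -> shift (m, tool axes) and rotvec from present pose
import sys
from h import *
from scipy.spatial.transform import Rotation as Ro
s=sense(); p=s["eef_pos"]; R=Ro.from_euler("xyz",s["tcp_rot"])
print("t%.2f"%s["clock"],p.round(1),"yaw%.1f"%np.degrees(s["tcp_rot"][2]),"q",s["qpos"].round(2),"F",s["contact_force"].round(1),"open%.2f"%s["opening"])
a=list(map(float,sys.argv[1:]))
for i in range(0,len(a),5):
    x,y,z,yaw,t=a[i:i+5]; Rt=Ro.from_euler("z",yaw,degrees=True)*Ro.from_euler("x",180,degrees=True)*Ro.from_euler("x",t,degrees=True)
    print((R.inv().apply([x-p[0],y-p[1],z-p[2]])/1000).round(4),(R.inv()*Rt).as_rotvec().round(3))
E
python3 go.py 575 -279.5 170 139.3 0 575 -279.5 92 139.3 0
```

```text
t0.25 [232.2 580.1 303.5] yaw158.2 q [ 1.19  0.35  1.63 -0.    1.16 -0.  ] F [ 0.2 -0.9  0. ] open1.00
[-0.6377 -0.6705  0.134 ] [-0.001  0.     0.329]
[-0.6377 -0.6704  0.212 ] [-0.001  0.     0.329]
```

Call:
drive_tool:
  targets: [-0.638,-0.67,0.1,0,0,0.329,1,-0.638,-0.67,0.1,0,0,0.329,1,-0.638,-0.67,0.1,0,0,0.329,1,-0.638,-0.67,0.1,0,0,0.329,1,-0.638,-0.67,0.1,0,0,0.329,1,-0.638,-0.67,0.1,0,0,0.329,1,-0.638,-0.67,0.1,0,0,0.329,1,-0.638,-0.67,0.1,0,0,0.329,1,-0.638,-0.67,0.1,0,0,0.329,1,-0.638,-0.67,0.1,0,0,0.329,1,-0.638,-0.67,0.1,0,0,0.329,1,-0.638,-0.67,0.1,0,0,0.329,1]
  force: 40

```text
clock: 1.25
eef_pos: [417.1, 116.7, 250.2]
tcp_rot: [3.141, 0.0, 2.432]
contact_force: [1.4, -0.2, -0.3]
opening: 1.002
```

```bash
python3 go.py 575 -279.5 170 139.3 0 575 -279.5 92 139.3 0
```

```text
t1.25 [417.1 116.7 250.2] yaw139.3 q [ 0.27  0.12  2.08  0.    0.94 -0.59] F [ 1.4 -0.2 -0.3] open1.00
[-0.3779 -0.1977  0.0803] [0.001 0.    0.001]
[-0.3779 -0.1978  0.1583] [0.001 0.    0.001]
```

Call:
drive_tool:
  targets: [-0.378,-0.198,0.08,0,0,0,1,-0.378,-0.198,0.08,0,0,0,1,-0.378,-0.198,0.08,0,0,0,1,-0.378,-0.198,0.08,0,0,0,1,-0.378,-0.198,0.08,0,0,0,1,-0.378,-0.198,0.08,0,0,0,1,-0.378,-0.198,0.08,0,0,0,1,-0.378,-0.198,0.08,0,0,0,1,-0.378,-0.198,0.08,0,0,0,1,-0.378,-0.198,0.08,0,0,0,1,-0.378,-0.198,0.08,0,0,0,1,-0.378,-0.198,0.08,0,0,0,1]

```text
clock: 2.25
eef_pos: [575.3, -281.7, 169.1]
tcp_rot: [-3.141, 0.001, 2.429]
contact_force: [-0.4, 0.7, 0.2]
opening: 0.998
```

```bash
python3 - <<'E'
from m import *
a=[]
for n in("wrist","side"):
    f=grab_frame(n); cv2.imwrite(f"pics/{n}1.png",f["color"]); a.append(f["color"])
    print(n,proj(f,[[575,-279.5,40],[441.5,-300.5,40]]).round(0).tolist())
    for b in blobs(masks(f)[0],150):
        hu=hull(b);c=cen(hu);print(c.round(0),cv2.contourArea(hu),onz(f,[c],22)[0].round(1))
cv2.imwrite("pics/ws1.png",np.hstack([cv2.resize(a[0],(512,384)),cv2.resize(a[1][100:292,150:300],None,fx=2,fy=2)])[:,:800])
E
python3 go.py 575 -279.5 92 139.3 0
```

```text
wrist [[255.0, 203.0], [78.0, 64.0]]
[87. 59.] 10247.5 [ 437.1 -300.3   22. ]
[254. 194.] 7566.0 [ 575.2 -280.    22. ]
[129. 278.] 756.0 [ 564.3 -401.    22. ]
[376. 275.] 622.5 [ 689.  -252.3   22. ]
[441. 298.] 1284.0 [ 744.6 -223.9   22. ]
[429. 378.] 177.5 [ 821.2 -277.5   22. ]
side [[229.0, 163.0], [267.0, 159.0]]
[354. 175.] 89696.5 [ 132.3 -249.3   22. ]
[ 91. 222.] 9330.0 [1002.8   -6.7   22. ]
[ 49. 250.] 3492.5 [1102.3  111.8   22. ]
[176. 168.] 503.0 [ 767.1 -267.8   22. ]
[267. 163.] 276.0 [ 441.6 -300.4   22. ]
[230. 166.] 278.5 [ 574.2 -280.9   22. ]
[207. 211.] 372.0 [631.1 -67.5  22. ]
[483. 328.] 3831.5 [-142.7  326.3   22. ]
[237. 293.] 519.0 [511.8 225.8  22. ]
[ 32. 360.] 1782.5 [1022.6  451.9   22. ]
[171. 363.] 1494.5 [659.9 425.1  22. ]
[225. 381.] 252.5 [525.3 462.4  22. ]
t2.35 [ 574.  -278.2  169.5] yaw139.3 q [-0.45  0.52  1.71  0.    0.92 -1.31] F [ 0.1  0.8 -0.1] open1.00
[-0.0018 -0.0003  0.0775] [-0.    -0.001 -0.001]
```

View pics/ws1.png

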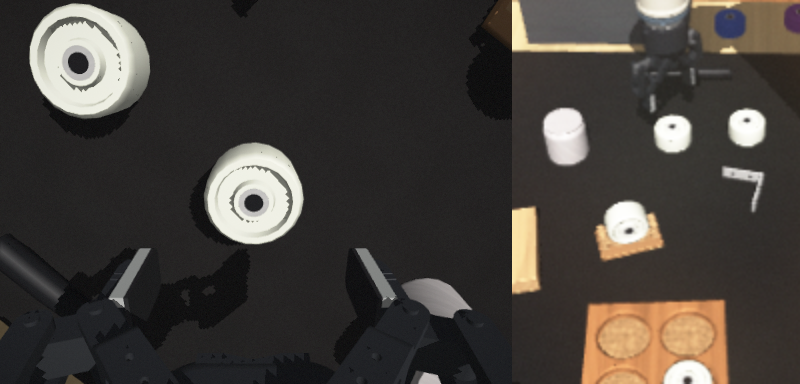

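The wrist view shows wheel_a with its bush at (255,203), where predicted, centred between the open pads. The side view confirms the scene is unchanged. I'll descend and grip.

Call:
drive_tool:
  targets: [-0.001,0,0.03,0,0,0,1,-0.001,0,0.06,0,0,0,1,-0.001,0,0.077,0,0,0,1,-0.001,0,0.077,0,0,0,1,-0.001,0,0.077,0,0,0,0.5,-0.001,0,0.077,0,0,0,0.5,-0.001,0,0.077,0,0,0,0.5,-0.001,0,0.077,0,0,0,0.5,-0.001,0,0.077,0,0,0,0.5,-0.001,0,0.077,0,0,0,0.5]
  force: 40

```text
clock: 3.18
eef_pos: [576.1, -278.6, 95.0]
tcp_rot: [3.141, 0.002, 2.432]
contact_force: [-0.5, 3.7, 8.3]
opening: 0.754
```

```bash
python3 - <<'E'
from m import *
f=grab_frame("wrist"); cv2.imwrite("pics/w2.png",f["color"])
s=sense(); p=s["eef_pos"]; y=s["tcp_rot"][2]; j=np.array([np.sin(y),-np.cos(y),0])
for d in(60,66,73,79): print(d,proj(f,[p+j*33-[0,0,d],p-j*33-[0,0,d]]).round(0).tolist())
E
python3 go.py 575 -279.5 170 139.3 0
```

```text
60 [[324.0, 264.0], [180.0, 264.0]]
66 [[322.0, 257.0], [183.0, 257.0]]
73 [[319.0, 249.0], [186.0, 249.0]]
79 [[317.0, 243.0], [188.0, 243.0]]
t3.23 [ 576.1 -278.6   95. ] yaw139.3 q [-0.45  0.62  1.73  0.    0.78 -1.31] F [-1.4  2.4  7.1] open0.75
[ 0.0001 -0.0013 -0.075 ] [0.001 0.002 0.001]
```

View pics/w2.png

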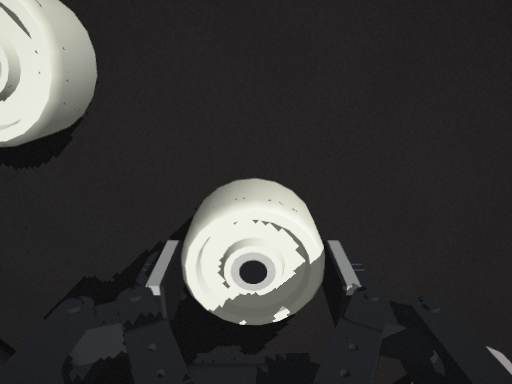

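Both pads are on wheel_a's rim at (170,265) and (340,265). I'll lift it high enough to clear the V-block and carry it to hover over well 2.

Call:
drive_tool:
  targets: [0,0,-0.03,0,0,0,0.5,0,0,-0.07,0,0,0,0.5,0,0,-0.11,0,0,0,0.5,0,0,-0.145,0,0,0,0.5]
  force: 50

```text
clock: 3.57
eef_pos: [575.3, -278.5, 241.1]
tcp_rot: [3.141, 0.001, 2.432]
contact_force: [0.6, -0.9, -1.8]
opening: 0.744
```

```bash
python3 - <<'E'
from m import *
f=grab_frame("side"); cv2.imwrite("pics/s3.png",cv2.resize(f["color"][60:210,150:350],(800,600),interpolation=2))
E
python3 go.py 609 149 190 139.3 0
```

```text
t3.62 [ 578.  -279.9  248.5] yaw139.3 q [-0.45  0.43  1.65  0.    1.05 -1.31] F [ 2.7 -1.1  4.6] open0.75
[0.2566 0.3453 0.0567] [0.003 0.011 0.001]
```

View pics/s3.png

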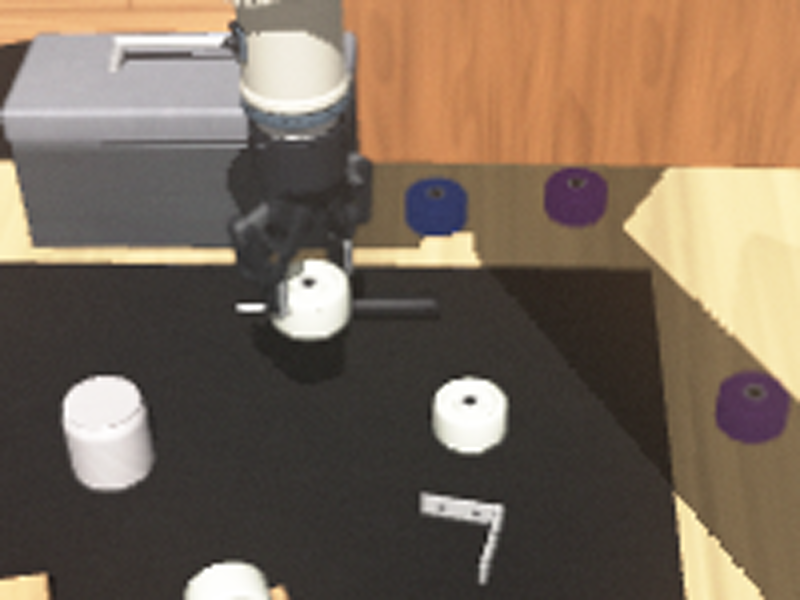

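Wheel_a is held level at about (312,300) in the crop. Carrying it to hover over well 2, then a look before lowering.

Call:
drive_tool:
  targets: [0.253,0.346,0.02,0,0,0,0.5,0.253,0.346,0.02,0,0,0,0.5,0.253,0.346,0.02,0,0,0,0.5,0.253,0.346,0.02,0,0,0,0.5,0.253,0.346,0.02,0,0,0,0.5,0.253,0.346,0.02,0,0,0,0.5,0.253,0.346,0.048,0,0,0,0.5,0.253,0.346,0.06,0,0,0,0.5,0.253,0.346,0.08,0,0,0,0.5,0.253,0.346,0.08,0,0,0,0.5,0.253,0.346,0.08,0,0,0,0.5,0.253,0.346,0.08,0,0,0,0.5]

```text
clock: 4.62
eef_pos: [607.6, 153.0, 155.9]
tcp_rot: [-3.141, -0.002, 2.435]
contact_force: [-1.0, -0.5, -1.9]
opening: 0.748
```

Call:
drive_tool:
  targets: [0,0,0,0,0,0,0.5,0,0,0,0,0,0,0.5]

```text
clock: 4.78
eef_pos: [608.8, 148.5, 158.5]
tcp_rot: [3.142, 0.0, 2.432]
contact_force: [-0.8, 0.2, -1.8]
opening: 0.746
```

```bash
python3 - <<'E'
from m import *
f=grab_frame("wrist"); cv2.imwrite("pics/w4.png",f["color"])
c=np.array([560,191.5]);th=np.radians(4.3);R=np.array([[np.cos(th),-np.sin(th)],[np.sin(th),np.cos(th)]])
for q in((-46,-46),(-46,46),(46,-46),(46,46)):
    P=c+R@q; print(q,P.round(1),proj(f,[[*P,12],[*P,24]]).round(0).tolist())
    for a in np.linspace(0,6.28,60):
        u=proj(f,[[P[0]+39*np.cos(a),P[1]+39*np.sin(a),24]])[0]; cv2.circle(f["color"],tuple(int(v) for v in u),1,(0,255,0),-1)
cv2.imwrite("pics/w4.png",f["color"])
E
python3 go.py 609 149 99 139.3 0
```

```text
(-46, -46) [517.6 142.2] [[153.0, 102.0], [147.0, 104.0]]
(-46, 46) [510.7 233.9] [[254.0, -10.0], [254.0, -15.0]]
(46, -46) [609.3 149.1] [[254.0, 196.0], [254.0, 202.0]]
(46, 46) [602.4 240.8] [[354.0, 102.0], [360.0, 104.0]]
t4.83 [609.  148.  158.8] yaw139.3 q [ 0.24  0.52  1.74 -0.    0.88 -0.62] F [-0.2 -0.6 -2. ] open0.75
[0.0007 0.0007 0.0598] [0.    0.001 0.   ]
```

View pics/w4.png

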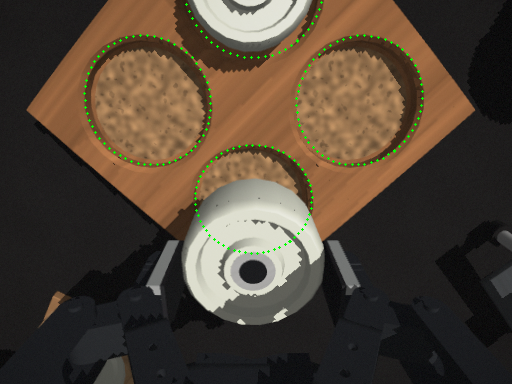

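The predicted well outlines (green) lie on the real wells. Well 2 is centred at about (254,200), with the held wheel centred over it. Lowering.

Call:
drive_tool:
  targets: [0.001,0.001,0.02,0,0,0,0.5,0.001,0.001,0.035,0,0,0,0.5,0.001,0.001,0.045,0,0,0,0.5,0.001,0.001,0.051,0,0,0,0.5,0.001,0.001,0.056,0,0,0,0.5,0.001,0.001,0.056,0,0,0,0.5]

```text
clock: 5.33
eef_pos: [609.1, 149.5, 103.2]
tcp_rot: [3.141, 0.0, 2.431]
contact_force: [-0.8, -0.8, 2.1]
opening: 0.749
```

```bash
python3 go.py 609 149 103 139.3 0
```

```text
t5.33 [609.1 149.5 103.2] yaw139.3 q [ 0.24  0.6   1.76 -0.    0.78 -0.62] F [-0.8 -0.8  2.1] open0.75
[-0.0003 -0.0005  0.0002] [ 0.  0. -0.]
```

Call:
drive_tool:
  targets: [0,0,0,0,0,0,1,0,0,0,0,0,0,1,0,0,0,0,0,0,1,0,0,0,0,0,0,1,0,0,-0.03,0,0,0,1,0,0,-0.07,0,0,0,1,0,0,-0.1,0,0,0,1,0,0,-0.1,0,0,0,1]

```text
clock: 6.0
eef_pos: [611.8, 151.0, 208.7]
tcp_rot: [3.134, 0.006, 2.432]
contact_force: [1.2, 0.1, 0.8]
opening: 1.001
```

```bash
python3 - <<'E'
from m import *
for n,z in(("wrist",40),("top",30),("side",30)):
    f=grab_frame(n); cv2.imwrite(f"pics/{n}5.png",f["color"])
    for b in blobs(masks(f)[0],60):
        hu=hull(b);c=cen(hu);P=onz(f,[c],30)[0]
        if 480<P[0]<650 and 100<P[1]<280: print(n,cv2.contourArea(hu),P.round(1))
E
python3 go.py 441.5 -300.5 150 139.3 0
```

```text
wrist 3635.5 [520.7 223.8  30. ]
wrist 6024.5 [610.2 149.4  30. ]
side 466.0 [609.6 149.5  30. ]
side 519.0 [511.2 230.2  30. ]
t6.15 [608.5 150.2 202.1] yaw139.3 q [ 0.24  0.46  1.71 -0.    0.96 -0.62] F [0.5 0.  0.6] open1.00
[-0.167  -0.4507  0.052 ] [0.    0.    0.001]
```

Call:
drive_tool:
  targets: [-0.167,-0.451,0,0,0,0,1,-0.167,-0.451,0,0,0,0,1,-0.167,-0.451,0,0,0,0,1,-0.167,-0.451,0,0,0,0,1,-0.167,-0.451,0,0,0,0,1,-0.167,-0.451,0.02,0,0,0,1,-0.167,-0.451,0.04,0,0,0,1,-0.167,-0.451,0.04,0,0,0,1,-0.167,-0.451,0.04,0,0,0,1,-0.167,-0.451,0.04,0,0,0,1,-0.167,-0.451,0.04,0,0,0,1,-0.167,-0.451,0.04,0,0,0,1]

```text
clock: 7.15
eef_pos: [438.9, -303.0, 160.0]
tcp_rot: [-3.141, -0.003, 2.431]
contact_force: [-0.0, -0.0, 0.4]
opening: 1.0
```

Call:
drive_tool:
  targets: [0,0,0,0,0,0,1,0,0,0,0,0,0,1]

```text
clock: 7.32
eef_pos: [439.9, -301.2, 160.4]
tcp_rot: [-3.141, -0.003, 2.429]
contact_force: [0.3, 0.7, 0.4]
opening: 1.002
```

```bash
python3 - <<'E'
from m import *
f=grab_frame("wrist"); cv2.imwrite("pics/w6.png",f["color"])
for b in blobs(masks(f)[0],3000):
    hu=hull(b);c=cen(hu);print(c.round(0),cv2.contourArea(hu),onz(f,[c],22)[0].round(1))
E
python3 go.py 441 -300.5 94 139.3 0
```

```text
[256. 203.] 8381.0 [ 442.2 -300.3   22. ]
t7.37 [ 440.5 -300.4  160.7] yaw139.2 q [-0.6   0.4   1.94  0.    0.8  -1.46] F [-0.9 -0.4 -0.1] open1.00
[-0.0007  0.0003  0.0667] [-0.    -0.003 -0.001]
```

Call:
drive_tool:
  targets: [-0.001,0.001,0.03,0,0,0,1,-0.001,0.001,0.055,0,0,0,1,-0.001,0.001,0.068,0,0,0,1,-0.001,0.001,0.068,0,0,0,0.5,-0.001,0.001,0.068,0,0,0,0.5,-0.001,0.001,0.068,0,0,0,0.5,-0.001,0.001,0.068,0,0,0,0.5,-0.001,0.001,0.068,0,0,0,0.5,-0.001,0.001,0.068,0,0,0,0.5]
  force: 50

```text
clock: 8.12
eef_pos: [443.3, -300.7, 94.9]
tcp_rot: [3.141, 0.001, 2.432]
contact_force: [-0.7, 0.7, -1.8]
opening: 0.742
```

Call:
drive_tool:
  targets: [0,0,-0.03,0,0,0,0.5,0,0,-0.07,0,0,0,0.5,0,0,-0.1,0,0,0,0.5,0,0,-0.1,0,0,0,0.5]

```text
clock: 8.45
eef_pos: [445.4, -302.4, 200.2]
tcp_rot: [3.141, 0.01, 2.432]
contact_force: [1.2, -0.6, -1.2]
opening: 0.749
```

```bash
python3 go.py 602.4 241 190 139.3 0 517.6 142.2 190 139.3 0
```

```text
t8.45 [ 445.4 -302.4  200.2] yaw139.3 q [-0.6   0.34  1.92  0.    0.87 -1.46] F [ 1.2 -0.6 -1.2] open0.75
[0.2352 0.5145 0.0085] [0.001 0.01  0.   ]
[0.2351 0.3843 0.0084] [0.001 0.01  0.   ]
```

Call:
drive_tool:
  targets: [0.231,0.515,0,0,0,0,0.5,0.231,0.515,0,0,0,0,0.5,0.231,0.515,0,0,0,0,0.5,0.231,0.515,0,0,0,0,0.5,0.231,0.515,0,0,0,0,0.5,0.231,0.515,0,0,0,0,0.5,0.231,0.515,0,0,0,0,0.5,0.231,0.515,0,0,0,0,0.5,0.231,0.515,0,0,0,0,0.5,0.231,0.515,0,0,0,0,0.5,0.231,0.515,0,0,0,0,0.5,0.231,0.515,0,0,0,0,0.5]

```text
clock: 9.45
eef_pos: [584.9, 180.9, 193.9]
tcp_rot: [-3.142, -0.0, 2.432]
contact_force: [1.3, -0.7, -1.4]
opening: 0.75
```

```bash
python3 go.py 602.4 241 160 139.3 0
```

```text
t9.45 [584.9 180.9 193.9] yaw139.3 q [ 0.3   0.45  1.75 -0.    0.94 -0.56] F [ 1.3 -0.7 -1.4] open0.75
[0.0259 0.057  0.0339] [-0.    -0.     0.001]
```

Call:
drive_tool:
  targets: [0.026,0.057,0,0,0,0,0.5,0.026,0.057,0.03,0,0,0,0.5,0.026,0.057,0.034,0,0,0,0.5,0.026,0.057,0.034,0,0,0,0.5,0.026,0.057,0.034,0,0,0,0.5,0.026,0.057,0.034,0,0,0,0.5,0.026,0.057,0.034,0,0,0,0.5]

```text
clock: 10.03
eef_pos: [602.7, 237.9, 161.2]
tcp_rot: [3.141, 0.001, 2.43]
contact_force: [0.4, -0.5, -1.1]
opening: 0.747
```

```bash
python3 - <<'E'
from m import *
f=grab_frame("wrist"); cv2.imwrite("pics/w7.png",f["color"])
for b in blobs(masks(f)[0],1000):
    hu=hull(b);c=cen(hu);z=sense()["eef_pos"][2]-91+18;print(c.round(0),cv2.contourArea(hu),onz(f,[c],z)[0].round(1))
E
python3 go.py 602.4 241 103 139.3 0
```

```text
[139. 102.] 10962.0 [517.  248.   88.3]
[248. 244.] 12981.0 [599.2 238.5  88.3]
t10.08 [602.8 238.  161.3] yaw139.3 q [ 0.37  0.54  1.69 -0.    0.91 -0.49] F [-0.6 -0.4 -1.2] open0.75
[0.0023 0.002  0.0583] [ 0.001  0.001 -0.001]
```

Call:
drive_tool:
  targets: [0.002,0.002,0.02,0,0,0,0.5,0.002,0.002,0.035,0,0,0,0.5,0.002,0.002,0.045,0,0,0,0.5,0.002,0.002,0.051,0,0,0,0.5,0.002,0.002,0.056,0,0,0,0.5,0.002,0.002,0.058,0,0,0,0.5,0.002,0.002,0.058,0,0,0,0.5]

```text
clock: 10.67
eef_pos: [602.3, 241.6, 102.3]
tcp_rot: [3.141, 0.0, 2.432]
contact_force: [-0.5, 0.2, -1.6]
opening: 0.749
```

```bash
python3 go.py 602.4 241 103 139.3 0
```

```text
t10.67 [602.3 241.6 102.3] yaw139.3 q [ 0.38  0.62  1.71 -0.    0.81 -0.48] F [-0.5  0.2 -1.6] open0.75
[-0.0005 -0.0005 -0.0007] [0. 0. 0.]
```

Call:
drive_tool:
  targets: [0,0,0.001,0,0,0,0.5,0,0,0.002,0,0,0,0.5,0,0,0.002,0,0,0,0.5]

```text
clock: 10.92
eef_pos: [602.6, 241.8, 101.9]
tcp_rot: [3.141, 0.001, 2.432]
contact_force: [-3.5, -2.4, 9.3]
opening: 0.747
```

```bash
python3 go.py
```

```text
t10.92 [602.6 241.8 101.9] yaw139.3 q [ 0.38  0.62  1.71 -0.    0.81 -0.48] F [-3.5 -2.4  9.3] open0.75
```

Call:
drive_tool:
  targets: [0,0,0,0,0,0,1,0,0,0,0,0,0,1,0,0,0,0,0,0,1,0,0,0,0,0,0,1,0,0,-0.03,0,0,0,1,0,0,-0.07,0,0,0,1,0,0,-0.1,0,0,0,1,0,0,-0.1,0,0,0,1]

```text
clock: 11.58
eef_pos: [605.1, 243.0, 206.7]
tcp_rot: [3.133, 0.004, 2.432]
contact_force: [1.4, 0.8, 0.8]
opening: 0.998
```

```bash
python3 - <<'E'
from m import *
f=grab_frame("wrist"); cv2.imwrite("pics/w8.png",f["color"])
for n in("wrist","side"):
  f=grab_frame(n)
  for b in blobs(masks(f)[0],60):
    hu=hull(b);c=cen(hu);P=onz(f,[c],30)[0]
    if 480<P[0]<650 and 100<P[1]<280: print(n,cv2.contourArea(hu),P.round(1))
E
python3 go.py 626.5 -44 200 199 0
```

```text
wrist 7498.0 [508.5 230.   30. ]
wrist 6113.5 [604.2 241.9  30. ]
wrist 6056.0 [607.4 140.9  30. ]
side 403.0 [606.3 153.1  30. ]
side 518.5 [511.2 230.2  30. ]
side 519.0 [602.7 242.3  30. ]
t11.73 [601.9 241.7 200. ] yaw139.3 q [ 0.38  0.5   1.66  0.    0.98 -0.48] F [-0.6  0.3 -0.4] open1.00
[-0.2048 -0.2007  0.    ] [ 0.     0.    -1.041]
```

Call:
drive_tool:
  targets: [-0.205,-0.201,0,0,0,-1.04,1,-0.205,-0.201,0,0,0,-1.04,1,-0.205,-0.201,0,0,0,-1.04,1,-0.205,-0.201,0,0,0,-1.04,1,-0.205,-0.201,0,0,0,-1.04,1,-0.205,-0.201,0,0,0,-1.04,1,-0.205,-0.201,0,0,0,-1.04,1,-0.205,-0.201,0,0,0,-1.04,1,-0.205,-0.201,0,0,0,-1.04,1,-0.205,-0.201,0,0,0,-1.04,1,-0.205,-0.201,0,0,0,-1.04,1,-0.205,-0.201,0,0,0,-1.04,1]

```text
clock: 12.73
eef_pos: [626.1, -43.8, 199.1]
tcp_rot: [3.141, -0.002, -2.814]
contact_force: [0.1, -0.2, -0.3]
opening: 0.999
```

```bash
python3 - <<'E'
from m import *
f=grab_frame("wrist"); w,o=masks(f)
for b in blobs(w,2000):
    hu=hull(b);c=cen(hu);print(c.round(0),cv2.contourArea(hu),onz(f,[c],48)[0].round(1),cv2.minAreaRect(onz(f,hu[:,0],81)[:,:2].astype(np.float32)))
a=np.radians(19); ax=np.array([-np.sin(a),np.cos(a),0]);xx=np.array([np.cos(a),np.sin(a),0])
for s in(18,-18):
    for u in(-33,33):
        for q in np.linspace(0,6.28,50):
            v=proj(f,[np.array([626.5,-44,48])+ax*s+33*(xx*np.cos(q)+np.array([0,0,1])*np.sin(q))])[0]; cv2.circle(f["color"],tuple(int(t) for t in v),1,(0,255,0),-1)
cv2.imwrite("pics/w9.png",f["color"])
E
python3 go.py 626.5 -44 118 199 0
```

```text
[251. 194.] 5184.5 [626.3 -44.6  48. ] ((615.8533935546875, -47.91322326660156), (60.70396041870117, 36.02272033691406), 18.71248435974121)
[474. 238.] 5462.0 [605.7 132.3  48. ] ((600.1381225585938, 102.50218200683594), (69.41028594970703, 55.476783752441406), 34.82987594604492)
[ 15. 247.] 2231.0 [ 729.7 -207.4   48. ] ((710.3031616210938, -184.39389038085938), (72.43347930908203, 26.67182159423828), 2.7904891967773438)
t12.78 [626.2 -43.6 199.3] yaw-161.2 q [-0.07  0.47  1.71  0.    0.96 -1.97] F [1.3 0.7 0.2] open1.00
[-0.0002 -0.0005  0.0813] [ 0.001 -0.001 -0.003]
```

View pics/w9.png

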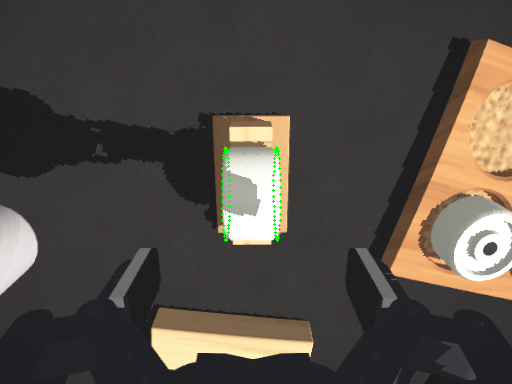

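The wrist view shows the standing wheel at (252,195) with the predicted outline on it and the jaws square to its faces. I'll take it by both faces near its top.

Call:
drive_tool:
  targets: [0,-0.001,0.03,0,0,0,1,0,-0.001,0.055,0,0,0,1,0,-0.001,0.063,0,0,0,1,0,-0.001,0.063,0,0,0,0.1,0,-0.001,0.063,0,0,0,0.1,0,-0.001,0.063,0,0,0,0.1,0,-0.001,0.063,0,0,0,0.1,0,-0.001,0.063,0,0,0,0.1,0,-0.001,0.063,0,0,0,0.1,0,-0.001,0.063,0,0,0,0.1,0,-0.001,0.063,0,0,0,0.1]
  force: 60

```text
clock: 13.7
eef_pos: [627.9, -45.2, 138.9]
tcp_rot: [-3.141, 0.003, -2.812]
contact_force: [-0.6, 0.8, 5.7]
opening: 0.403
```

Call:
drive_tool:
  targets: [0,0,-0.03,0,0,0,0.1,0,0,-0.07,0,0,0,0.1,0,0,-0.11,0,0,0,0.1,0,0,-0.13,0,0,0,0.1,0,0,-0.13,0,0,0,0.1]

```text
clock: 14.12
eef_pos: [629.5, -45.5, 273.6]
tcp_rot: [-3.138, 0.009, -2.812]
contact_force: [1.1, 0.2, -0.4]
opening: 0.403
```

```bash
python3 - <<'E'
from scipy.optimize import least_squares; import numpy as np
D=np.array([(.3536,1.6341,624.6,303.2),(.40,1.94,533,160.7),(.12,2.08,433,250.2),(.62,1.71,649,102.2),(.47,1.71,627.7,199.3),(.52,1.74,627,158.8)])
f=lambda p:np.r_[p[0]*np.sin(D[:,0])+p[1]*np.sin(D[:,0]+D[:,1]-p[4])+p[2]-D[:,2],p[0]*np.cos(D[:,0])+p[1]*np.cos(D[:,0]+D[:,1]-p[4])+p[3]-D[:,3]]
r=least_squares(f,[450,450,0,0,0]);print(r.x.round(2),r.fun.round(1))
E
python3 go.py 495 -338 240 55.7 0
```

```text
[ 5.7044e+02  5.0026e+02 -3.0400e+00  2.3750e+01 -1.2000e-01] [ 0.1  1.8 -1.  -1.   1.1 -0.9  0.4  0.4 -0.3  0.9  0.2 -1.6]
t14.12 [629.5 -45.5 273.6] yaw-161.1 q [-0.07  0.39  1.65 -0.    1.09 -1.98] F [ 1.1  0.2 -0.4] open0.40
[ 0.2223 -0.233   0.0325] [0.01  0.009 2.499]
```

Call:
drive_tool:
  targets: [0.22,-0.235,0.01,0,0,1.4,0.1,0.22,-0.235,0.01,0,0,1.4,0.1,0.22,-0.235,0.01,0,0,1.4,0.1,0.22,-0.235,0.01,0,0,1.4,0.1,0.22,-0.235,0.01,0,0,1.4,0.1,0.22,-0.235,0.01,0,0,1.4,0.1,0.22,-0.235,0.01,0,0,1.4,0.1,0.22,-0.235,0.01,0,0,1.4,0.1,0.22,-0.235,0.01,0,0,1.4,0.1,0.22,-0.235,0.01,0,0,1.4,0.1,0.22,-0.235,0.01,0,0,1.4,0.1,0.22,-0.235,0.01,0,0,1.4,0.1]

```text
clock: 15.12
eef_pos: [494.4, -339.0, 256.4]
tcp_rot: [-3.141, -0.001, 2.065]
contact_force: [0.1, 0.3, -1.8]
opening: 0.406
```

Call:
drive_tool:
  targets: [0,0,0,0,0,1.1,0.1,0,0,0,0,0,1.1,0.1,0,0,0,0,0,1.1,0.1,0,0,0,0,0,1.1,0.1,0,0,0,0,0,1.1,0.1,0,0,0,0,0,1.1,0.1,0,0,0,0,0,1.1,0.1,0,0,0,0,0,1.1,0.1,0,0,0,0,0,1.1,0.1,0,0,0,0,0,1.1,0.1]

```text
clock: 15.95
eef_pos: [494.9, -338.5, 256.7]
tcp_rot: [-3.141, -0.0, 0.971]
contact_force: [0.3, 0.3, -1.4]
opening: 0.403
```

```bash
python3 go.py 495 -338 200 55.7 50 495 -338 97 55.7 50
```

```text
t15.95 [ 494.9 -338.5  256.7] yaw55.6 q [-0.6   0.36  1.73 -0.    1.05 -0.  ] F [ 0.3  0.3 -1.4] open0.40
[ 0.0005 -0.0001  0.0567] [ 0.872 -0.001 -0.002]
[ 0.0005 -0.      0.1597] [ 0.872 -0.001 -0.002]
```

Call:
drive_tool:
  targets: [0,0,0.02,0.125,0,0,0.1,0,0,0.04,0.25,0,0,0.1,0,0,0.06,0.375,0,0,0.1,0,0,0.08,0.5,0,0,0.1,0,0,0.1,0.625,0,0,0.1,0,0,0.12,0.75,0,0,0.1,0,0,0.14,0.872,0,0,0.1,0,0,0.145,0.872,0,0,0.1,0,0,0.145,0.872,0,0,0.1,0,0,0.145,0.872,0,0,0.1]

```text
clock: 16.78
eef_pos: [495.3, -338.9, 112.6]
tcp_rot: [-2.273, -0.002, 0.974]
contact_force: [-0.9, -0.5, -0.3]
opening: 0.4
```

```bash
python3 - <<'E'
from m import *
f=grab_frame("side"); cv2.imwrite("pics/s10.png",cv2.resize(f["color"][90:210,190:350],(800,600),interpolation=2))
E
python3 go.py 495 -338 97.5 55.7 50
```

```text
t16.83 [ 495.6 -339.2  114.3] yaw55.8 q [-0.6   0.92  1.31 -0.    1.78 -0.  ] F [ 0.2 -1.  -0.2] open0.41
[0.0006 0.012  0.0118] [ 0.006 -0.     0.002]
```

View pics/s10.png

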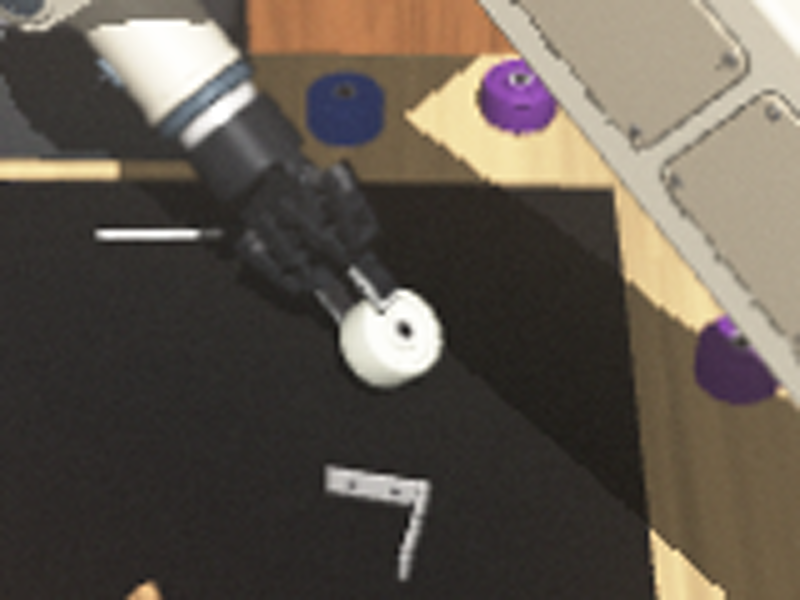

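The wheel is tilted about 50 degrees at (390,338), above clear mat away from the brace at (380,500). Lowering until its edge touches.

Call:
drive_tool:
  targets: [0,0.005,0.005,0,0,0,0.1,0,0.008,0.008,0,0,0,0.1,0,0.01,0.01,0,0,0,0.1,0,0.011,0.011,0,0,0,0.1,0,0.011,0.011,0,0,0,0.1]

```text
clock: 17.25
eef_pos: [494.1, -338.3, 97.6]
tcp_rot: [-2.271, -0.0, 0.972]
contact_force: [1.8, -0.9, 3.3]
opening: 0.406
```

Call:
drive_tool:
  targets: [0,0.001,0.001,0,0,0,0.1,0,0.001,0.001,0,0,0,0.1]

```text
clock: 17.42
eef_pos: [494.3, -338.4, 97.0]
tcp_rot: [-2.27, -0.0, 0.972]
contact_force: [2.2, -1.6, 11.5]
opening: 0.402
```

Call:
drive_tool:
  targets: [0,0,0,0,0,0,0.5,0,0,0,0,0,0,0.6,0,0,0,0,0,0,0.6,0,0,-0.01,0,0,0,0.6,0,0,-0.025,0,0,0,0.6,0,0,-0.045,0,0,0,0.6,0,0,-0.07,0,0,0,0.6,0,0,-0.1,0,0,0,0.6,0,0,-0.1,0,0,0,0.6,0,0,-0.1,0,0,0,0.6]

```text
clock: 18.25
eef_pos: [558.1, -382.0, 160.5]
tcp_rot: [-2.272, -0.0, 0.972]
contact_force: [-0.6, 0.0, -0.4]
opening: 0.6
```

```bash
python3 - <<'E'
from m import *
f=grab_frame("side"); cv2.imwrite("pics/s11.png",cv2.resize(f["color"][90:210,190:350],(800,600),interpolation=2))
for n in("side","top"):
  f=grab_frame(n)
  for b in blobs(masks(f)[0],60):
    hu=hull(b);c=cen(hu);P=onz(f,[c],22)[0]
    if 300<P[0]<650 and -450<P[1]<-200: print(n,cv2.contourArea(hu),P.round(1))
E
python3 go.py 495 -338 200 90 0
```

```text
side 269.5 [ 456.8 -311.9   22. ]
top 50458.0 [ 401.9 -271.1   22. ]
t18.40 [ 556.2 -380.7  158.6] yaw55.7 q [-0.6   0.98  1.08 -0.    1.96 -0.  ] F [ 0.4 -0.2  0.6] open0.60
[ 0.0007 -0.0796  0.0307] [-0.847 -0.262 -0.56 ]
```

View pics/s11.png

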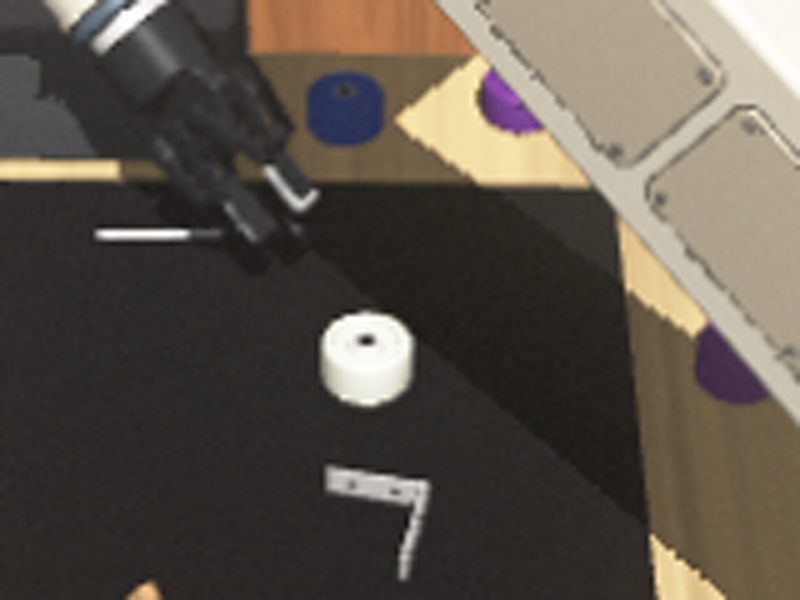

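The wheel lies flat at (367,358) in the crop, released, with the gripper clear. Now I'll turn the tool upright and hover over it.

```bash
python3 go.py 457 -312 180 49.3 0
```

```text
t18.40 [ 556.2 -380.7  158.6] yaw55.7 q [-0.6   0.98  1.08 -0.    1.96 -0.  ] F [ 0.4 -0.2  0.6] open0.60
[ 0.0008 -0.0938  0.0789] [-0.873  0.049  0.104]
```

Call:
drive_tool:
  targets: [0,-0.012,0.0,-0.125,0.007,0.015,1,0,-0.03,0.015,-0.25,0.014,0.03,1,0,-0.045,0.03,-0.375,0.021,0.045,1,0,-0.06,0.045,-0.5,0.028,0.06,1,0,-0.075,0.06,-0.625,0.035,0.075,1,0.001,-0.09,0.075,-0.75,0.042,0.09,1,0.001,-0.094,0.079,-0.873,0.049,0.104,1,0.001,-0.094,0.079,-0.873,0.049,0.104,1,0.001,-0.094,0.079,-0.873,0.049,0.104,1,0.001,-0.094,0.079,-0.873,0.049,0.104,1,0.001,-0.094,0.079,-0.873,0.049,0.104,1]

```text
clock: 19.32
eef_pos: [458.9, -313.0, 180.6]
tcp_rot: [3.142, -0.0, 0.861]
contact_force: [0.4, -0.1, -0.1]
opening: 1.006
```

```bash
python3 - <<'E'
from m import *
f=grab_frame("wrist"); cv2.imwrite("pics/w12.png",f["color"])
for b in blobs(masks(f)[0],2000):
    hu=hull(b);c=cen(hu);P=onz(f,[c],22)[0];print(c.round(0),cv2.contourArea(hu),P.round(1))
E
python3 go.py 457 -312 92.5 49.3 0
```

```text
[248. 191.] 7117.0 [ 455.3 -311.    22. ]
t19.37 [ 458.9 -313.   180.4] yaw49.3 q [-0.6   0.4   1.89  0.    0.86  0.11] F [-0.1  1.1 -0.4] open1.00
[-0.0005 -0.0021  0.0879] [ 0. -0.  0.]
```

Call:
drive_tool:
  targets: [-0.001,-0.003,0.03,0,0,0,1,-0.001,-0.003,0.06,0,0,0,1,-0.001,-0.003,0.08,0,0,0,1,-0.001,-0.003,0.088,0,0,0,1,-0.001,-0.003,0.088,0,0,0,0.5,-0.001,-0.003,0.088,0,0,0,0.5,-0.001,-0.003,0.088,0,0,0,0.5,-0.001,-0.003,0.088,0,0,0,0.5,-0.001,-0.003,0.088,0,0,0,0.5,-0.001,-0.003,0.088,0,0,0,0.5]
  force: 50

```text
clock: 20.2
eef_pos: [455.4, -311.3, 93.5]
tcp_rot: [3.138, -0.001, 0.86]
contact_force: [-0.1, -0.6, -1.4]
opening: 0.751
```

Call:
drive_tool:
  targets: [0,0,-0.03,0,0,0,0.5,0,0,-0.07,0,0,0,0.5,0,0,-0.1,0,0,0,0.5,0,0,-0.1,0,0,0,0.5,0,0,-0.1,0,0,0,0.5]

```text
clock: 20.62
eef_pos: [455.7, -311.6, 194.9]
tcp_rot: [3.135, -0.001, 0.861]
contact_force: [-0.0, 0.5, -2.5]
opening: 0.749
```

```bash
python3 go.py 517.6 142.2 180 49.3 0
```

```text
t20.62 [ 455.7 -311.6  194.9] yaw49.3 q [-0.6   0.37  1.89  0.    0.88  0.11] F [-0.   0.5 -2.5] open0.75
[ 0.3844 -0.2491  0.0137] [ 0.007 -0.001  0.   ]
```

Call:
drive_tool:
  targets: [0.384,-0.249,0,0,0,0,0.5,0.384,-0.249,0,0,0,0,0.5,0.384,-0.249,0,0,0,0,0.5,0.384,-0.249,0,0,0,0,0.5,0.384,-0.249,0,0,0,0,0.5,0.384,-0.249,0,0,0,0,0.5,0.384,-0.249,0,0,0,0,0.5,0.384,-0.249,0,0,0,0,0.5,0.384,-0.249,0,0,0,0,0.5,0.384,-0.249,0,0,0,0,0.5,0.384,-0.249,0,0,0,0,0.5,0.384,-0.249,0,0,0,0,0.5]

```text
clock: 21.62
eef_pos: [516.7, 148.5, 191.4]
tcp_rot: [3.141, -0.002, 0.864]
contact_force: [0.5, 0.7, -1.0]
opening: 0.751
```

Call:
drive_tool:
  targets: [0,0,0.02,0,0,0,0.5,0,0,0.03,0,0,0,0.5,0,0,0.03,0,0,0,0.5,0,0,0.03,0,0,0,0.5]

```text
clock: 21.95
eef_pos: [515.4, 141.8, 161.1]
tcp_rot: [-3.142, 0.002, 0.86]
contact_force: [0.9, -0.4, -0.4]
opening: 0.745
```

```bash
python3 - <<'E'
from m import *
f=grab_frame("wrist")
P=[517.6,142.2]
for a in np.linspace(0,6.28,60):
    u=proj(f,[[P[0]+39*np.cos(a),P[1]+39*np.sin(a),24]])[0]; cv2.circle(f["color"],tuple(int(v) for v in u),1,(0,255,0),-1)
p=sense()["eef_pos"]; y=sense()["tcp_rot"][2]
for a in np.linspace(0,6.28,60):
    u=proj(f,[[p[0]+33*np.cos(a),p[1]+33*np.sin(a),p[2]-54]])[0]; cv2.circle(f["color"],tuple(int(v) for v in u),1,(0,0,255),-1)
cv2.imwrite("pics/w13.png",f["color"])
E
python3 go.py 517.6 142.2 102 49.3 0
```

```text
t22.00 [516.1 141.8 162. ] yaw49.3 q [ 0.27  0.4   1.94 -0.    0.8   0.98] F [ 0.5  0.1 -0.5] open0.75
[0.0013 0.0009 0.06  ] [ 0.001  0.001 -0.001]
```

View pics/w13.png

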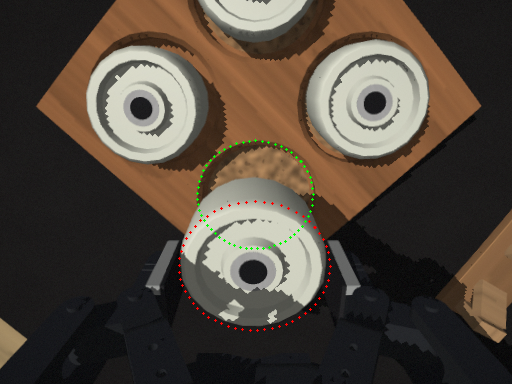

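The held wheel matches the red circle at (255,265), centred over the free well (green, at (255,195)). The other three wheels sit in their wells. Lowering.

Call:
drive_tool:
  targets: [0.001,0.001,0.02,0,0,0,0.5,0.001,0.001,0.035,0,0,0,0.5,0.001,0.001,0.045,0,0,0,0.5,0.001,0.001,0.052,0,0,0,0.5,0.001,0.001,0.057,0,0,0,0.5,0.001,0.001,0.06,0,0,0,0.5,0.001,0.001,0.06,0,0,0,0.5]

```text
clock: 22.58
eef_pos: [518.0, 142.4, 102.3]
tcp_rot: [3.14, -0.0, 0.86]
contact_force: [-0.3, 0.7, -1.3]
opening: 0.747
```

Call:
drive_tool:
  targets: [0,0,0.001,0,0,0,0.5,0,0,0.001,0,0,0,0.5]

```text
clock: 22.75
eef_pos: [518.3, 142.6, 101.9]
tcp_rot: [3.139, -0.001, 0.86]
contact_force: [-0.5, -0.2, -0.4]
opening: 0.747
```

Call:
drive_tool:
  targets: [0,0,0.001,0,0,0,0.5,0,0,0.001,0,0,0,0.5]

```text
clock: 22.92
eef_pos: [518.3, 142.7, 100.9]
tcp_rot: [3.139, -0.001, 0.86]
contact_force: [-0.8, -0.5, 1.2]
opening: 0.748
```

Call:
drive_tool:
  targets: [0,0,0.001,0,0,0,0.5,0,0,0.001,0,0,0,0.5]

```text
clock: 23.08
eef_pos: [518.4, 142.7, 100.8]
tcp_rot: [3.139, -0.001, 0.86]
contact_force: [-4.1, -1.7, 16.5]
opening: 0.754
```

Call:
drive_tool:
  targets: [0,0,0,0,0,0,1,0,0,0,0,0,0,1,0,0,0,0,0,0,1,0,0,0,0,0,0,1,0,0,-0.03,0,0,0,1,0,0,-0.07,0,0,0,1,0,0,-0.11,0,0,0,1,0,0,-0.15,0,0,0,1,0,0,-0.15,0,0,0,1,0,0,-0.15,0,0,0,1]

```text
clock: 23.92
eef_pos: [518.9, 143.0, 252.0]
tcp_rot: [3.137, -0.005, 0.86]
contact_force: [-0.2, 0.5, -1.4]
opening: 1.001
```

```bash
python3 - <<'E'
from m import *
pic=[]
for n in("wrist","side"):
  f=grab_frame(n); cv2.imwrite(f"pics/{n}14.png",f["color"]); pic.append(f["color"])
  for b in blobs(masks(f)[0],60):
    hu=hull(b);c=cen(hu);P=onz(f,[c],30)[0]
    if 480<P[0]<650 and 100<P[1]<280: print(n,cv2.contourArea(hu),P.round(1))
s=pic[1][120:340,100:300]
cv2.imwrite("pics/f14.png",np.hstack([pic[0][:, 56:456],cv2.resize(s,(349,384))]))
E
python3 go.py
```

```text
wrist 3489.5 [597.3 237.7  30. ]
wrist 5052.5 [611.2 149.6  30. ]
wrist 4761.0 [508.2 234.4  30. ]
wrist 4298.0 [517.8 143.8  30. ]
side 466.5 [609.6 149.5  30. ]
side 458.0 [519.5 143.6  30. ]
side 524.0 [511.2 230.5  30. ]
side 519.5 [602.7 242.3  30. ]
t24.02 [517.1 142.5 248.8] yaw49.3 q [ 0.27  0.28  1.88 -0.    0.99  0.98] F [0.4 0.2 0.4] open1.00
```

View pics/f14.png

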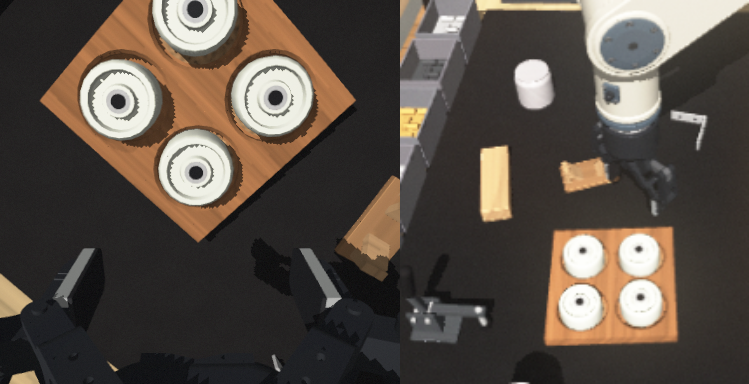

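All four wheels sit level in their wells: (118,101), (275,97), (195,172) and (195,10) in the wrist view, and the same in the side view. The gripper is clear, so I'm handing in.

```bash
python3 -c "
from rig import sign_off; print(sign_off())"
```

```text
the job is handed in; nothing more can be done
None
```

The carrier is full: all four wells hold a white wheel, and I handed the job in at about 24 s.

- **Wheels on the mat:** I took wheel_a and wheel_b around their rims, lowered each into a well until the force showed contact with the floor, and released them there.
- **Standing wheel:** I lifted wheel_c from the V-block by its faces, tilted it about 50°, touched its edge to clear mat and let go. It settled flat. I then took it again around its rim and set it in the last well.
- **Wheel_d:** It was already in its well, and I left it there.

**Last checks:** In the final side view all four wheels lie flat, within about 2 mm of the predicted well centres at seated height. The wrist view agreed to about 2 mm for three wheels. It read wheel_b about 6 mm off, but that wheel was partly cut off at the picture's edge, and an earlier full view put it within 2 mm.

The highest contact force in the readings was about 17 N, when setting in the last wheel. The brace, offcut and tin looked unmoved in the last side view. The jar, bit case and screwdriver were out of its frame; the arm's path stayed well clear of the jar and the bit case, and the gripper passed only above the screwdriver. No check failed.

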